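Soft-start a microscope lamp with its edge brightness wheel

ROBOT

A 6-joint arm with a two-finger parallel gripper is mounted at the origin on the work surface. World frame = base frame: x ahead of the robot, y to its left, z up, the work surface at z = 0. Lengths are in m, angles in rad, forces in N, time in s.
With the tool pointing down it reaches from about 0.3 to 0.875 m from the base axis. Payload 6.4 kg.
Tool frame: the origin (TCP) lies at the very end of the fingers, on their centre line; the grasp point (between the pads) lies 19 mm behind it; z points along the fingers, y is the direction in which the jaws open and shut (so a half turn about z gives the same grasp; the last joint's range is limited). The gripper opens to 85 mm and grips with 20 to 120 N. Pads are 22 mm wide; open, the fingers measure 114 mm over their backs; the gripper's body (76 mm by 85 mm) begins 54 mm behind the grasp point. The pads swing forward as they close: fully open they stand 13 mm farther back than shut.
Start: joints at [-1.48, 0.181, 1.607, -0, 1.354, -0.206], TCP at [0.168, -0.55, 0.231] pointing down, gripper open.
Joint ranges: [-2.99, 2.99], [-0.89, 2.07], [0.3, 2.58], [-1.14, 4.28], [0, 2.63], [-3.12, 3.12]. Speed limits (rad/s): [2.57, 2.57, 3.01, 3.14, 3.14, 3.14].

INTERFACE

Orientations are given as a rotation vector (axis times angle).
In Python, from workcell import telemetry, viewer, ticket gives the robot as it stands.
- The arm moves only by the shell command python3 -m handwheel 'ROWS' [OPENING]. ROWS is text: rows parted by semicolons, each of 6 numbers parted by spaces: the shift along the tool's x, y, z normalised to -1 to 1, where 1 is 1000 mm, then the turn, a rotation vector about the tool's x, y, z normalised to -1 to 1, where 1 is 90 degrees. In form: x y z ax ay az; .... A call has 1 to 20 rows; each row shifts and turns the commanded pose from where the row before left it, along the tool's axes as they then stand; what a row does not reach is not made up. A row lasts 1/10 s, in which the tool goes at most 50 mm and 8.59 degrees, less where a joint would pass 70% of its speed; a pose out of reach is approached as far as the arm can. A call with a number of a shift or a turn outside -1 to 1 is refused whole. A call with a gripper value outside its range is refused whole. OPENING is the opening, from -1 (shut) to 1 (fully open), so that 0 is half open, set as the call begins (- or left out, the last holds). The fingers move at their own pace and stop on an object; the grip force is fixed at half the most. Time passes only in rows, so rows that do not move let the fingers close. It gives the time, the measured TCP pose, the force and the opening at its end, in the units of the state.
- telemetry.get_state(): the state, without advancing time (a new reading comes with each control period).
- viewer.read_camera(name): name is "scene" or "top"; returns a dict with "color" (384x512x3 uint8, red, green, blue), "mtx" (3x3 intrinsics, pixels), "world_from_camera" (4x4, takes a point from camera to world coordinates). Camera axes: x right, y down, z forward; pixel columns grow to the right and rows downward; lengths in m; the calibration is good to about 2 mm. A picture is of the moment at which its call begins. There is no depth.
- ticket.job_done(): hands the job in, once; it reports no verdict.
The state is a dict: "time": time; "joints": joint angles; "qvel": joint speeds; "tau": joint torques, N m; "tool_pos": TCP position; "eef_rot": TCP orientation; "wrist_force": force on the tool from outside, world axes, zero at the start; "wrist_torque": the same for the moment, N m; "width": opening from 0.0 (shut) to 1.0 (fully open).
Only numpy, scipy, OpenCV 4.12 (cv2) and the standard library are available. Lean on these libraries where they do the work, as an engineer would, in place of code of your own. Each camera call takes 0.05 s, during which the arm holds its last target.

TASK

Make the microscope's lamp unit ready without a surge: with one light fingertip roll the brightness wheel in its slot right down to its end stop, then press the round power button fully in and let it go, then roll the wheel up again until the white needle beside it points at the small steel index tab on the upright scale. The wheel sits on a delicate spring, so never press hard on it; leave the index tab where it is set, do not press the button while the wheel is turned up, and do not disturb the other things.

Things in the scene. Friction and masses are not known exactly. Their poses are not given: they have to be found in the camera images.
- unit: Lamp control unit: white box fixed to the bench, 200 (x) by 220 (y) by 80 mm high, flat grey top panel. Origin: centre of its underside; x runs along the wheel slot, away from the robot at yaw 0; y left, z up. Its brightness wheel is carried on a spring: it sinks 1 mm per 2.8 N pressed straight down, touches bottom after 2.8 mm (8.5 N) and must never feel more than 15 N.
- wheel_slot (a point): Centre of the wheel slot, on the panel's top face, axes as the unit. Slot 50 mm long (x), 13 mm wide (y). A black ribbed wheel, 48 mm diameter, 9 mm wide, axle level along the unit's y, stands up through it, crest right above this point. How far the crest stands above the panel differs from unit to unit, 5 to 15 mm, and is not measured: find it by touch.
- wheel (a joint): Wheel angle: 0 at the end stop (dimmest) to 1.5 rad at the top stop. Moving its crest to the unit's +x turns it up, 24 mm of rim per rad; to -x turns it down. It stays where it is left. Friction takes 2 to 2.5 N along the rim, so a tip pressing less than 3 to 4 N slips; 5 to 7 N rolls it well. Needs more than one stroke.
- power_top (a point): Top centre of the black round power button, 22 mm diameter, in a round grey collar of 38 mm on the panel, 68 mm to the unit's -y side of the slot. The top is 18 mm above the panel; z up.
- power (a joint): Travel of the power button: 0 out, 0.006 m fully in, which takes 5 N. It springs back out.
- tab_mark (a point): Foot of the steel index tab (5 by 10 by 9 mm) on the rim of the upright scale, 55.5 mm to the unit's +y side of the slot. The scale is a metal arc, 3 mm thick, 80 mm long (x); with the tab it reaches 43 mm above the panel. The tab is to be left alone.
- oil_bottle: Small amber bottle, 28 mm diameter, 55 mm high, standing loose on the panel some 65 to 80 mm beyond (+x of) the slot centre. Origin: centre of its underside.
- slide_box: Grey closed box for slides, 90 by 170 by 32 mm, lying on the bench. Origin: centre of its underside.
- dish_stack: Stack of clear dishes, 92 mm diameter, 44 mm high. Origin: centre of its underside.
- beaker: Glass beaker, 68 mm diameter, 90 mm high. Origin: centre of its underside.
- reagent: White plastic bottle, 64 mm diameter, 130 mm high. Origin: centre of its underside.
- tab (a joint): Where the index tab is set, as an angle in rad on the upright scale, counted like the wheel's angle (0 to 1.5). The white needle, 46 mm from axle to tip, turns with the wheel in front of the scale, 50 mm to the unit's +y side of the slot, from 0.75 rad before upright (towards -x) at 0; it points at the tab when the wheel's angle equals this one. The needle cannot be pushed by hand.

How it is judged:
On the way, in this order (a step that is already met when the one before it is completed fails the run):
1. the brightness wheel is rolled down to its end stop (value of joint wheel below 0.06 rad), for 0.2 s.
2. the power button is pressed fully in with the wheel still down (value of joint power above 0.005 m and value of joint wheel below 0.1 rad), for 0.05 s.
At the end, for the whole second after the job is handed in: The needle points at the index tab within 0.12 rad (wheel angle within 0.12 rad of the tab's angle), the wheel is at rest and the power button is out again (angle between the x axis of wheel and the x axis of tab_mark, either way round below 0.12 rad and velocity of joint wheel between -0.05 and 0.05 rad/s and value of joint power below 0.001 m); the robot touches nothing.
It fails at once if the wheel is pressed with more than 15 N (contact force between anything else and wheel_c0 above 15 N).
It fails at once if the power button is pressed while the wheel is turned up (value of joint power above 0.003 m and value of joint wheel above 0.15 rad).
It fails at once if the index tab is shifted by more than 3 mm (distance of tab_mark from where it was at the start of the episode above 0.003 m).
It fails at once if the oil bottle is shifted by more than 15 mm (distance of oil_bottle from where it was at the start of the episode above 0.015 m).
It fails at once if another thing on the bench is shifted by more than 20 mm (distance of any of slide_box, dish_stack, beaker, reagent from where it was at the start of the episode above 0.02 m).
It also fails if it takes over 61 s, if anything falls off the work surface, if the arm or the gripper's body presses on something with over 40 N, if the wrist force passes 120 N, or if a joint passes its speed limit or range.

## Working session

There is one attempt and no reset: what is moved stays moved. The work goes in short steps, Python scripts to look and compute and a shell command to move; the robot and the scene stay as the last step left them, time stands still between calls to the robot, and variables do not carry over. Pictures are saved under pics/ and viewed, and the job is handed in when it is done.

```bash
ls; mkdir -p pics; python3 - <<'E'
from workcell import telemetry, viewer
import cv2
s=telemetry.get_state();print(s)
for n in("scene","top"):
    d=viewer.read_camera(n);print(n,d["mtx"],d["world_from_camera"])
    cv2.imwrite(f"pics/{n}0.png",d["color"][:,:,::-1])
E
```

```text
pics
{'time': 0.0, 'joints': array([-1.48031811e+00,  1.81524445e-01,  1.60800620e+00,  1.12498797e-06,
        1.35379665e+00, -2.06275795e-01]), 'qvel': array([ 0.00082593, -0.00083501,  0.00073744, -0.00035752,  0.00107964,
       -0.00060731]), 'tau': array([-2.13713298e-03, -4.44880199e+01, -3.51336336e+01, -4.08568176e-04,
        9.08943883e-03,  9.03571404e-07]), 'tool_pos': array([ 0.16811984, -0.54929904,  0.23039436]), 'eef_rot': array([-3.10536122e+00, -4.64175212e-01, -1.59307836e-04]), 'wrist_force': array([-0.37042837, -0.09680556, -0.19473054]), 'wrist_torque': array([-0.00875047,  0.00593537,  0.04192122]), 'width': 1.0003583779425997}
scene [[480.51136353   0.         253.52795768]
 [  0.         480.51136353 193.29346966]
 [  0.           0.           1.        ]] [[ 0.77844429  0.46634329 -0.42017665  1.03464954]
 [ 0.62767758 -0.58547149  0.51307308 -0.64883536]
 [-0.00673326 -0.66313427 -0.74847017  1.02739246]
 [ 0.          0.          0.          1.        ]]
top [[400.66860779   0.         254.16481206]
 [  0.         400.66860779 188.93950823]
 [  0.           0.           1.        ]] [[-0.02191784 -0.99431395  0.10420836  0.37365259]
 [-0.99967864  0.02046878 -0.01495463  0.01978882]
 [ 0.01273658 -0.10450265 -0.99444305  1.27556805]
 [ 0.          0.          0.          1.        ]]
```

View pics/scene0.png

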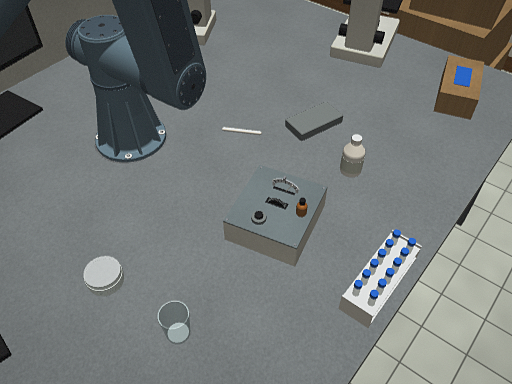

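View pics/top0.png

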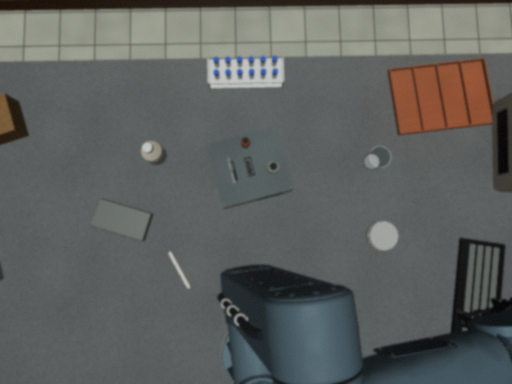

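```bash
python3 - <<'E'
import cv2
a=cv2.imread("pics/top0.png");cv2.imwrite("pics/topz.png",cv2.resize(a[120:250,140:310],None,fx=4.5,fy=4.5,interpolation=cv2.INTER_CUBIC))
a=cv2.imread("pics/scene0.png");cv2.imwrite("pics/scz.png",cv2.resize(a[150:290,120:300],None,fx=4.2,fy=4.2,interpolation=cv2.INTER_CUBIC))
E
```

```text
(no output)
```

View pics/topz.png

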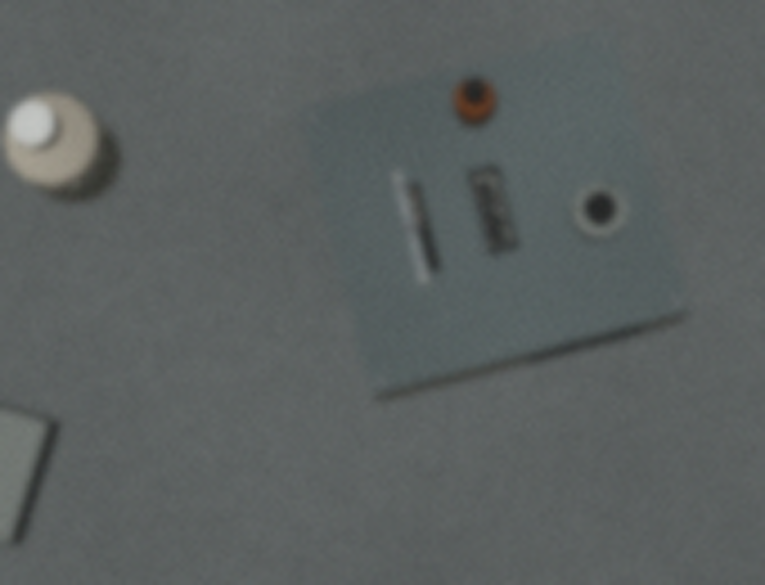

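View pics/scz.png

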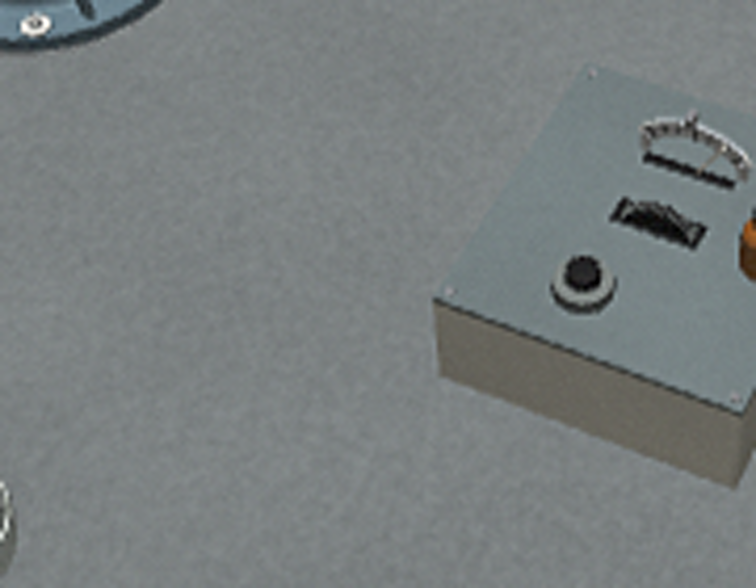

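```bash
cat > h.py <<'E'
import numpy as np, cv2
from workcell import viewer
def proj(cam,P):
    T=np.linalg.inv(cam["world_from_camera"]);P=np.atleast_2d(P)
    q=P@T[:3,:3].T+T[:3,3];q=q@cam["mtx"].T
    return q[:,:2]/q[:,2:]
def W(p,u):  # unit-> world
    x,y,a=p;u=np.atleast_2d(np.array(u,float));c,s=np.cos(a),np.sin(a)
    return np.c_[x+c*u[:,0]-s*u[:,1],y+s*u[:,0]+c*u[:,1],u[:,2]]
E
python3 - <<'E'
from h import *
from scipy.optimize import least_squares
C={n:viewer.read_camera(n) for n in("top","scene")}
z=lambda p,o,s:(np.array(p)+.5)/s-.5+o
T=[((377,395),(-.1,.11,.08)),((686,312),(-.1,-.11,.08)),((305,105),(.1,.11,.08)),((620,35),(.1,-.11,.08))]
S=[((435,298),(-.1,-.11,.08)),((742,412),(.1,-.11,.08)),((592,65),(-.1,.11,.08)),((440,375),(-.1,-.11,0)),((735,487),(.1,-.11,0))]
def obs(L,o,s): return np.array([z(a,o,s) for a,_ in L]),[b for _,b in L]
ot,ut=obs(T,(140,120),4.5);os_,us=obs(S,(120,150),4.2)
f=lambda p:np.r_[(proj(C["top"],W(p,ut))-ot).ravel(),(proj(C["scene"],W(p,us))-os_).ravel()]
r=least_squares(f,(.5,0,.2),loss="soft_l1");print(r.x,np.round(f(r.x).reshape(-1,2),1))
p=r.x
# point back-projection at known heights
def bp(c,px,h):
    d=c["world_from_camera"][:3,:3]@np.linalg.inv(c["mtx"])@[*px,1];o=c["world_from_camera"][:3,3]
    w=o+d*(h-o[2])/d[2];c_,s_=np.cos(p[2]),np.sin(p[2]);e=w[:2]-p[:2]
    return w.round(4),np.round([c_*e[0]+s_*e[1],-s_*e[0]+c_*e[1]],4)
print("slot top",bp(C["top"],z((494,209),(140,120),4.5),.08))
print("slot sc",bp(C["scene"],z((658,223),(120,150),4.2),.08))
print("btn top",bp(C["top"],z((600,208),(140,120),4.5),.098))
print("btn sc",bp(C["scene"],z((583,270),(120,150),4.2),.098))
print("bottle top",bp(C["top"],z((475,95),(140,120),4.5),.13))
a=C["scene"]["color"][:,:,::-1]
cv2.imwrite("pics/scz2.png",cv2.resize(a[170:225,255:320],None,fx=11,fy=11,interpolation=cv2.INTER_CUBIC))
E
```

```text
[0.56992019 0.01266985 0.23027195] [[-0.7 -0.6]
 [ 1.7 -0.4]
 [-0.7 -0. ]
 [-0.6 -1.9]
 [-0.7 -0.8]
 [ 0.   0.2]
 [-0.8 -1.3]
 [-0.2 -0.2]
 [-0.2  0.7]]
slot top (array([0.5687, 0.0147, 0.08  ]), array([-0.0008,  0.0023]))
slot sc (array([0.5693, 0.0119, 0.08  ]), array([-0.0007, -0.0006]))
btn top (array([ 0.565 , -0.0553,  0.098 ]), array([-0.0203, -0.0651]))
btn sc (array([ 0.5655, -0.0575,  0.098 ]), array([-0.0203, -0.0673]))
bottle top (array([0.6353, 0.0257, 0.13  ]), array([ 0.0667, -0.0023]))
```

View pics/scz2.png

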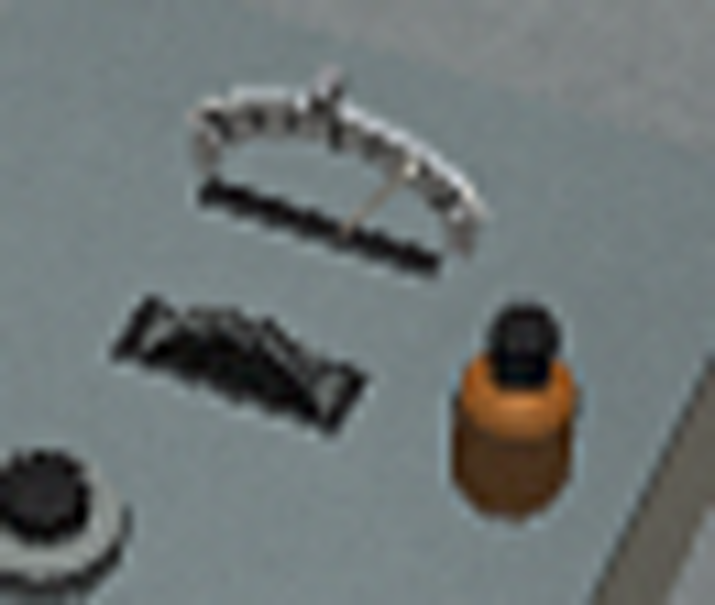

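```bash
cat >> h.py <<'E'
P0=(.5695,.0125,.230)
def ray_plane(c,px,yu,p=P0):
    d=c["world_from_camera"][:3,:3]@np.linalg.inv(c["mtx"])@[*px,1];o=c["world_from_camera"][:3,3]
    R=np.array([[np.cos(p[2]),np.sin(p[2]),0],[-np.sin(p[2]),np.cos(p[2]),0],[0,0,1]])
    d=R@d;o=R@(o-[p[0],p[1],0]);w=o+d*(yu-o[1])/d[1];return w*1000
E
python3 - <<'E'
from h import *
c=viewer.read_camera("scene")
z=lambda p:(np.array(p)+.5)/11-.5+(255,170)
for n,px,y in[("tip",(410,168),.05),("nbase",(345,235),.05),("tabtop",(330,72),.0555),("tabfoot",(330,110),.0555),("scaleL",(190,110),.0555),("scaleR",(487,212),.0555),("slotL",(205,190),.05),("slotR",(437,265),.05),("scL bottom",(205,170),.0555),("scR bottom",(460,250),.0555)]:
    print(n,ray_plane(c,z(px),y).round(1))
E
```

```text
tip [ 20.5  50.  108.4]
nbase [ 5.3 50.  77.5]
tabtop [ -3.2  55.5 125.4]
tabfoot [ -2.6  55.5 112.6]
scaleL [-38.6  55.5  96.2]
scaleR [38.6 55.5 96.1]
slotL [-31.6  50.   76.2]
slotR [29.2 50.  78.1]
scL bottom [-34.1  55.5  76.8]
scR bottom [32.8 55.5 79.7]
```

```bash
python3 -m handwheel '0 0 0 0 0 0.043; 0.0329 -0.0285 0 0 0 0; 0.0329 -0.0285 0 0 0 0; 0.0329 -0.0285 0 0 0 0; 0.0329 -0.0285 0 0 0 0; 0.0329 -0.0285 0 0 0 0; 0.0329 -0.0285 0 0 0 0; 0.0329 -0.0285 0 0 0 0; 0.0329 -0.0285 0 0 0 0; 0.0329 -0.0285 0 0 0 0; 0.0329 -0.0285 0 0 0 0; 0.0329 -0.0285 0 0 0 0; 0.0329 -0.0285 0 0 0 0; 0.0329 -0.0285 0 0 0 0; 0.0329 -0.0285 0 0 0 0; 0.0329 -0.0285 0 0 0 0; 0.0329 -0.0285 0 0 0 0; 0 0 0 0 0 0; 0 0 0 0 0 0; 0 0 0 0 0 0' -1
cat > st.py <<'E'
from h import *
from workcell import telemetry
from scipy.spatial.transform import Rotation as R
s=telemetry.get_state();p=s["tool_pos"];e=p[:2]-P0[:2];a=P0[2];M=R.from_rotvec(s["eef_rot"]).as_matrix()
print("t",round(s["time"],2),"unit xy mm",np.round([1e3*(np.cos(a)*e[0]+np.sin(a)*e[1]),1e3*(-np.sin(a)*e[0]+np.cos(a)*e[1])],2),"z",round(p[2]*1e3,2),"yaw",round(np.arctan2(M[1,0],M[0,0]),4),"zax",M[:,2].round(4),"F",s["wrist_force"].round(2),"w",round(s["width"],3))
E
python3 st.py
```

```text
time: 2.25
tool_pos: [0.5767, 0.0133, 0.231]
eef_rot: [3.121, 0.359, -0.001]
wrist_force: [-0.3, 1.8, 0.3]
width: 0.003
t 2.25 unit xy mm [ 7.16 -0.87] z 231.0 yaw 0.2289 zax [-8.e-04 -2.e-04 -1.e+00] F [-0.33  1.84  0.35] w 0.003
```

```bash
python3 -m handwheel '0.001 -0.001 0.03 0 0 0; 0 0 0.03 0 0 0; 0 0 0.03 0 0 0; 0 0 0.025 0 0 0; 0 0 0.01 0 0 0; 0 0 0 0 0 0; 0 0 0 0 0 0; 0 0 0 0 0 0' -1
python3 st.py; python3 - <<'E'
from h import *
c=viewer.read_camera("scene");a=c["color"][:,:,::-1]
cv2.imwrite("pics/s1.png",cv2.resize(a[150:240,230:330],None,fx=6.5,fy=6.5,interpolation=cv2.INTER_CUBIC))
E
```

```text
time: 3.05
tool_pos: [0.5791, 0.0146, 0.1082]
eef_rot: [3.12, 0.359, 0.005]
wrist_force: [-0.5, 0.2, 0.2]
width: -0.002
t 3.05 unit xy mm [ 9.86 -0.2 ] z 108.15 yaw 0.2288 zax [ 3.e-03 -5.e-04 -1.e+00] F [-0.47  0.24  0.19] w -0.002
```

View pics/s1.png

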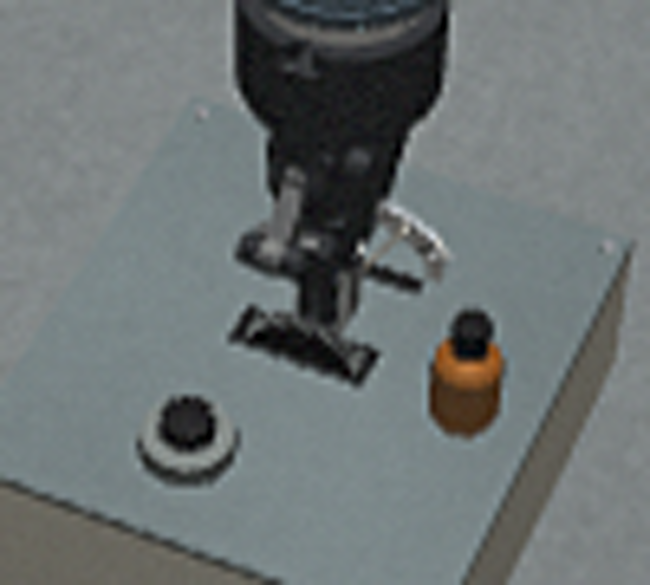

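```bash
python3 -m handwheel '-0.001 0 0.005 0 0 0; 0 0 0.004 0 0 0; 0 0 0 0 0 0; 0 0 0 0 0 0;0 0 0 0 0 0' ; python3 st.py; for i in 1 ; do python3 -m handwheel '0 0 0.002 0 0 0; 0 0 0 0 0 0;0 0 0 0 0 0' >/dev/null; python3 st.py;python3 -m handwheel '0 0 0.001 0 0 0; 0 0 0 0 0 0;0 0 0 0 0 0' >/dev/null; python3 st.py;python3 -m handwheel '0 0 0.001 0 0 0; 0 0 0 0 0 0;0 0 0 0 0 0' >/dev/null; python3 st.py;  done
```

```text
time: 3.6
tool_pos: [0.577, 0.0148, 0.0973]
eef_rot: [-3.121, -0.359, 0.0]
wrist_force: [-0.8, -0.8, 0.1]
width: -0.002
t 3.6 unit xy mm [7.84 0.58] z 97.31 yaw 0.2293 zax [-0.  0. -1.] F [-0.83 -0.79  0.05] w -0.002
t 3.9 unit xy mm [7.75 0.54] z 95.22 yaw 0.2292 zax [-1.e-04  0.e+00 -1.e+00] F [ 0.46 -0.06  0.01] w 0.0
t 4.2 unit xy mm [7.81 0.52] z 94.31 yaw 0.2293 zax [ 0. -0. -1.] F [ 0.61  0.89 -0.2 ] w 0.005
t 4.5 unit xy mm [7.86 0.5 ] z 93.47 yaw 0.2293 zax [ 2.e-04 -1.e-04 -1.e+00] F [-1.06 -0.46  2.63] w -0.002
```

```bash
python3 -m handwheel '0 0 0.001 0 0 0; 0 0 0 0 0 0;0 0 0 0 0 0' >/dev/null; python3 st.py;python3 -m handwheel '-0.003 0 0 0 0 0; -0.003 0 0 0 0 0;-0.002 0 0 0 0 0' >/dev/null; python3 st.py;
```

```text
t 4.8 unit xy mm [7.93 0.47] z 92.57 yaw 0.2292 zax [ 3.e-04 -1.e-04 -1.e+00] F [-1.07  0.99  4.3 ] w -0.002
t 5.1 unit xy mm [0.07 0.42] z 92.65 yaw 0.2293 zax [ 1.4e-03 -1.0e-04 -1.0e+00] F [0.38 0.61 3.91] w 0.003
```

```bash
cat > look.py <<'E'
import sys
from h import *
c=viewer.read_camera("scene");a=c["color"][:,:,::-1]
cv2.imwrite(f"pics/{sys.argv[1]}.png",cv2.resize(a[170:225,255:320],None,fx=11,fy=11,interpolation=cv2.INTER_CUBIC))
E
python3 -m handwheel '0 0 0.0006 0 0 0; -0.003 0 0 0 0 0; -0.003 0 0 0 0 0;-0.002 0 0 0 0 0;0 0 0 0 0 0' >/dev/null; python3 st.py; python3 look.py s2
```

```text
t 5.6 unit xy mm [-8.06  0.36] z 92.1 yaw 0.2292 zax [ 9.e-04 -2.e-04 -1.e+00] F [0.16 1.89 5.64] w 0.001
```

View pics/s2.png

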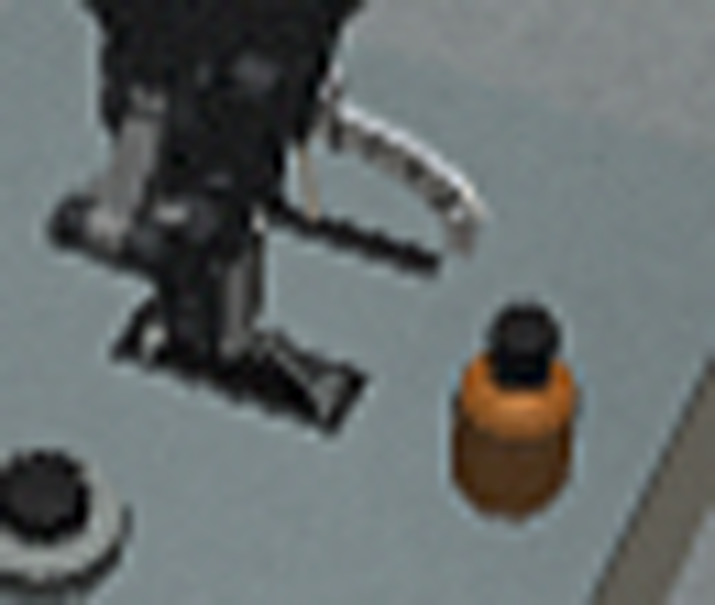

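```bash
python3 -m handwheel '0 0 -0.006 0 0 0; 0.008 0 0 0 0 0; 0.009 0 0 0 0 0; 0 0 0 0 0 0; 0 0 0 0 0 0;0 0 0.004 0 0 0;0 0 0.001 0 0 0;0 0 0 0 0 0;0 0 0 0 0 0' >/dev/null; python3 st.py;python3 -m handwheel '0 0 0.001 0 0 0; 0 0 0 0 0 0;0 0 0 0 0 0' >/dev/null;python3 st.py; python3 -m handwheel '-0.003 0 0 0 0 0; -0.003 0 0 0 0 0;-0.003 0 0 0 0 0; -0.003 0 0 0 0 0; -0.003 0 0 0 0 0;-0.002 0 0 0 0 0;0 0 0 0 0 0' >/dev/null; python3 st.py; python3 look.py s3
```

```text
t 6.55 unit xy mm [8.87 0.52] z 92.98 yaw 0.2292 zax [ 3.e-04  0.e+00 -1.e+00] F [0.52 0.9  3.17] w 0.002
t 6.85 unit xy mm [8.93 0.5 ] z 92.08 yaw 0.2293 zax [ 4.e-04 -1.e-04 -1.e+00] F [-1.41  1.09  5.19] w -0.001
t 7.55 unit xy mm [-7.5   0.17] z 92.37 yaw 0.2291 zax [ 2.3e-03 -3.0e-04 -1.0e+00] F [3.32 1.82 5.33] w -0.001
```

View pics/s3.png

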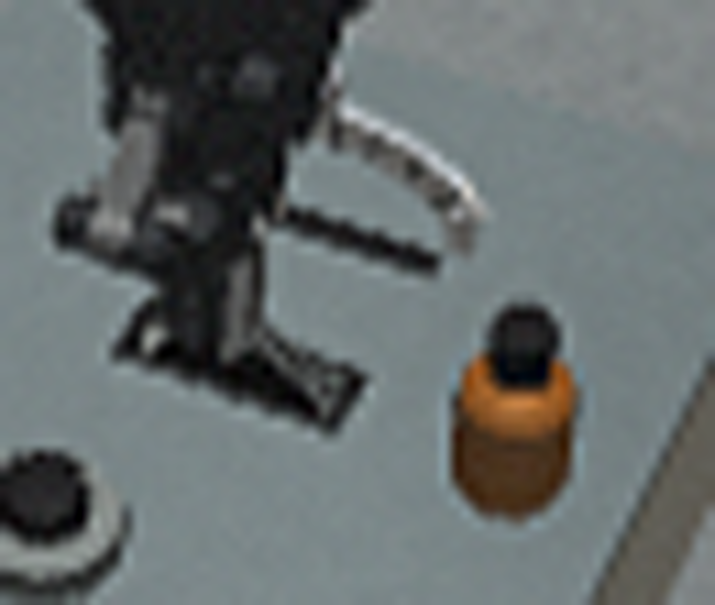

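```bash
python3 -m handwheel '0 0 -0.006 0 0 0; 0.008 0 0 0 0 0; 0.004 0 0 0 0 0; 0 0 0 0 0 0; 0 0 0 0 0 0;0 0 0.004 0 0 0;0 0 0.002 0 0 0;0 0 0 0 0 0;0 0 0 0 0 0' >/dev/null; python3 st.py;python3 -m handwheel '-0.003 0 0 0 0 0; -0.003 0 0 0 0 0;-0.003 0 0 0 0 0; 0 0 0 0 0 0; 0 0 0 0 0 0' >/dev/null; python3 st.py; python3 -m handwheel '0 0 -0.02 0 0 0; 0 0 -0.03 0 0 0;-0.005 0.03 0 0 0 0; -0.005 0.03 0 0 0 0; -0.004 0.008 0 0 0 0;0 0 0 0 0 0;0 0 0 0 0 0;0 0 0 0 0 0';python3 st.py; python3 look.py s4
```

```text
t 8.5 unit xy mm [3.91 0.48] z 92.18 yaw 0.2293 zax [ 3.e-04 -0.e+00 -1.e+00] F [-1.47  1.02  6.07] w -0.0
t 9.0 unit xy mm [-4.95  0.25] z 92.17 yaw 0.2291 zax [ 1.1e-03 -3.0e-04 -1.0e+00] F [ 2.98 -0.17  5.39] w -0.0
time: 9.8
tool_pos: [0.5655, -0.0564, 0.1411]
eef_rot: [-3.12, -0.361, 0.002]
wrist_force: [-0.5, 0.1, 0.4]
width: -0.003
t 9.8 unit xy mm [-19.56 -66.2 ] z 141.15 yaw 0.2301 zax [-1.3e-03  7.0e-04 -1.0e+00] F [-0.54  0.14  0.43] w -0.003
```

View pics/s4.png

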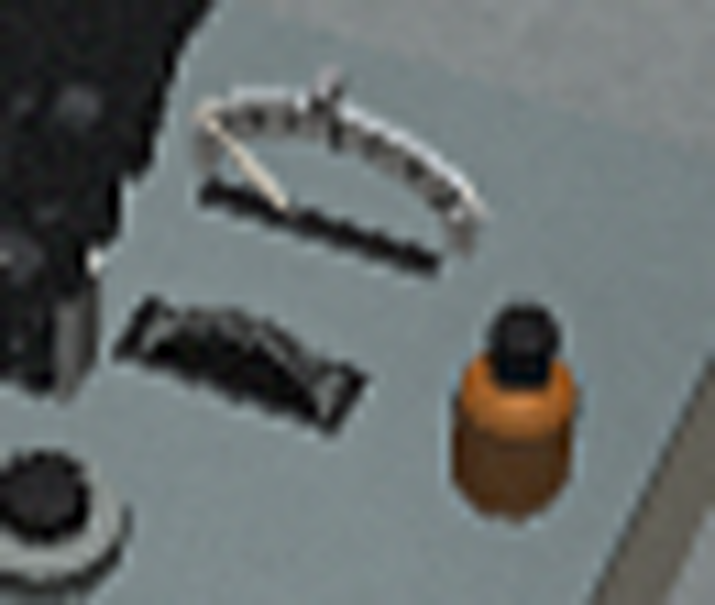

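```bash
python3 - <<'E'
from h import *
c=viewer.read_camera("scene")
z=lambda p:(np.array(p)+.5)/11-.5+(255,170)
for px in[(205,108),(288,210)]: print(ray_plane(c,z(px),.05).round(1))
E
python3 -m handwheel '0 0.0015 0.02 0 0 0; 0 0 0.017 0 0 0; 0 0 0 0 0 0; 0 0 0 0 0 0' >/dev/null; python3 st.py
```

```text
[-32.4  50.  105. ]
[-9.8 50.  79.3]
t 10.3 unit xy mm [-19.21 -68.4 ] z 104.78 yaw 0.2299 zax [-6.e-04  3.e-04 -1.e+00] F [ 0.37 -0.45 -0.64] w -0.0
```

```bash
python3 -m handwheel '0 0 0.004 0 0 0; 0 0 0.003 0 0 0; 0 0 0.003 0 0 0; 0 0 0.002 0 0 0;0 0 0 0 0 0;0 0 0 0 0 0' >/dev/null; python3 st.py;python3 -m handwheel '0 0 0.001 0 0 0;0 0 0 0 0 0;0 0 0 0 0 0' >/dev/null; python3 st.py
```

```text
t 10.9 unit xy mm [-18.11 -69.32] z 95.78 yaw 0.2295 zax [ 2.5e-03 -6.0e-04 -1.0e+00] F [-5.69  2.29 19.9 ] w -0.002
t 11.2 unit xy mm [-18.07 -69.38] z 95.65 yaw 0.2297 zax [ 2.6e-03 -8.0e-04 -1.0e+00] F [-8.83  4.46 26.08] w -0.003
```

```bash
python3 - <<'E'
from h import *
c=viewer.read_camera("scene");a=c["color"][:,:,::-1]
cv2.imwrite("pics/s5.png",cv2.resize(a[185:235,235:295],None,fx=12,fy=12,interpolation=cv2.INTER_CUBIC))
E
python3 st.py
```

```text
t 11.25 unit xy mm [-18.06 -69.33] z 95.65 yaw 0.2297 zax [ 2.6e-03 -8.0e-04 -1.0e+00] F [-8.62  3.9  26.25] w 0.001
```

View pics/s5.png

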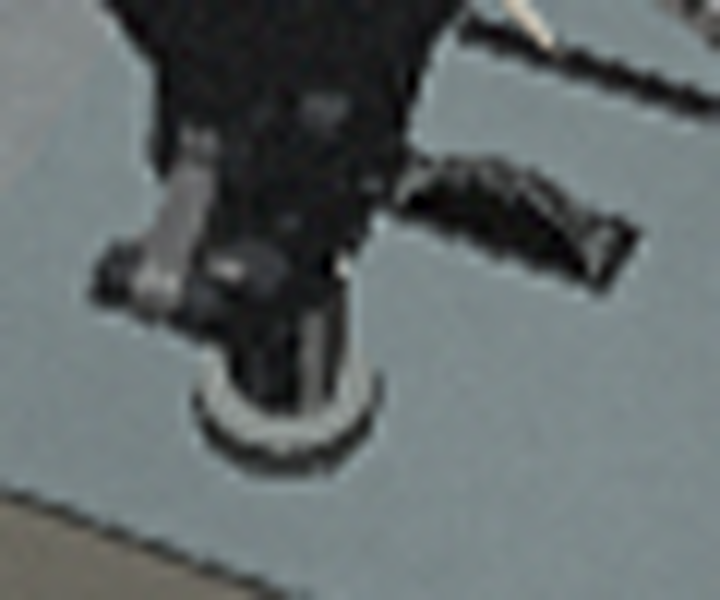

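```bash
python3 - <<'E'
import cv2
a=cv2.imread("pics/scene0.png")
cv2.imwrite("pics/s0b.png",cv2.resize(a[190:235,235:285],None,fx=13,fy=13,interpolation=cv2.INTER_CUBIC))
E
```

```text
(no output)
```

View pics/s0b.png

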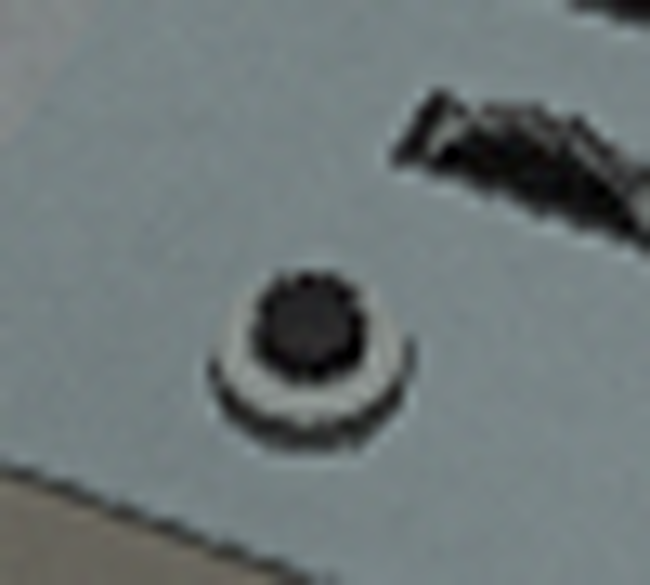

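```bash
for k in 1 ; do python3 -m handwheel '0 0 -0.004 0 0 0;0 0 0 0 0 0;0 0 0 0 0 0' >/dev/null; python3 st.py; python3 -m handwheel '0 0 -0.001 0 0 0;0 0 0 0 0 0;0 0 0 0 0 0' >/dev/null; python3 st.py;python3 -m handwheel '0 0 -0.001 0 0 0;0 0 0 0 0 0;0 0 0 0 0 0' >/dev/null; python3 st.py;python3 -m handwheel '0 0 -0.001 0 0 0;0 0 0 0 0 0;0 0 0 0 0 0' >/dev/null; python3 st.py;python3 -m handwheel '0 0 -0.001 0 0 0;0 0 0 0 0 0;0 0 0 0 0 0' >/dev/null; python3 st.py;python3 -m handwheel '0 0 -0.001 0 0 0;0 0 0 0 0 0;0 0 0 0 0 0' >/dev/null; python3 st.py;python3 -m handwheel '0 0 -0.001 0 0 0;0 0 0 0 0 0;0 0 0 0 0 0' >/dev/null; python3 st.py;done
```

```text
t 11.55 unit xy mm [-18.23 -69.29] z 96.65 yaw 0.2292 zax [ 2.8e-03 -5.0e-04 -1.0e+00] F [3.28 0.94 4.09] w 0.001
t 11.85 unit xy mm [-18.88 -69.24] z 96.84 yaw 0.2292 zax [ 9.e-04 -3.e-04 -1.e+00] F [ 3.55 -0.13  4.44] w -0.003
t 12.15 unit xy mm [-19.31 -69.14] z 97.64 yaw 0.2292 zax [ 0.e+00 -3.e-04 -1.e+00] F [ 2.89 -0.28  3.45] w -0.002
t 12.45 unit xy mm [-19.53 -69.01] z 98.53 yaw 0.2292 zax [-5.e-04 -1.e-04 -1.e+00] F [ 2.95 -2.08  2.62] w -0.0
t 12.75 unit xy mm [-19.65 -68.89] z 99.47 yaw 0.2293 zax [-8.e-04 -0.e+00 -1.e+00] F [ 1.04 -1.36  2.68] w 0.001
t 13.05 unit xy mm [-19.65 -68.83] z 100.45 yaw 0.2292 zax [-9.e-04  1.e-04 -1.e+00] F [ 0.07 -1.54  2.14] w 0.002
t 13.35 unit xy mm [-19.56 -68.71] z 101.5 yaw 0.2293 zax [-7.e-04  3.e-04 -1.e+00] F [ 0.46 -0.43  1.87] w 0.004
```

```bash
python3 -m handwheel '0 0 -0.02 0 0 0; 0 0 -0.02 0 0 0;0.003 -0.03 0 0 0 0; 0.004 -0.03 0 0 0 0; 0.004 -0.009 0 0 0 0;0 0 0 0 0 0;0 0 0.02 0 0 0;0 0 0.018 0 0 0; 0 0 0.005 0 0 0;0 0 0 0 0 0;0 0 0 0 0 0';python3 st.py; python3 look.py s6
```

```text
time: 14.45
tool_pos: [0.562, 0.01, 0.0992]
eef_rot: [3.121, 0.358, 0.001]
wrist_force: [-0.2, -0.7, 0.2]
width: -0.0
t 14.45 unit xy mm [-7.85 -0.69] z 99.24 yaw 0.2286 zax [ 7.e-04 -2.e-04 -1.e+00] F [-0.21 -0.67  0.16] w -0.0
```

View pics/s6.png

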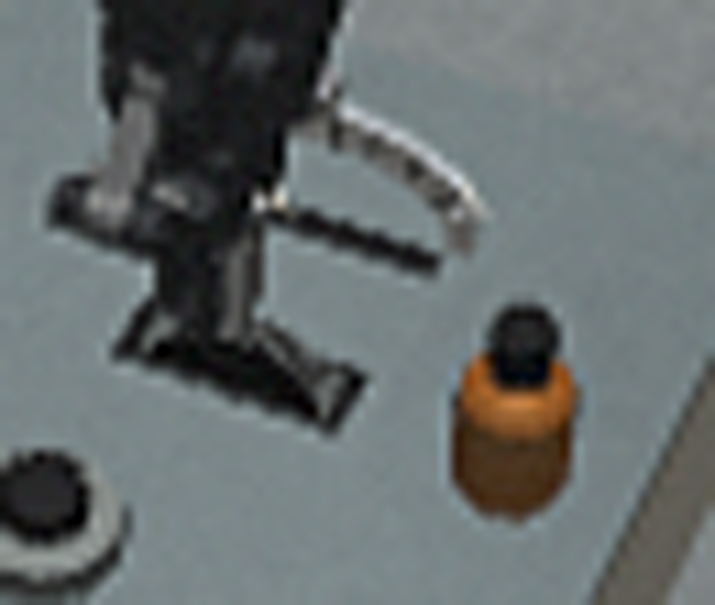

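Tip is above the wheel's -x half, ready for the upward stroke. Press to z about 92.1 and roll +15 mm.

```bash
python3 -m handwheel '0 0 0.003 0 0 0; 0 0 0.002 0 0 0;0 0 0.001 0 0 0;0 0 0 0 0 0;0 0 0 0 0 0'>/dev/null;python3 st.py; python3 -m handwheel '0 0 0.001 0 0 0;0 0 0 0 0 0;0 0 0 0 0 0'>/dev/null;python3 st.py;python3 -m handwheel '0.003 0 0 0 0 0;0.003 0 0 0 0 0;0.003 0 0 0 0 0;0.003 0 0 0 0 0;0.003 0 0 0 0 0;0 0 0 0 0 0'>/dev/null;python3 st.py; python3 -m handwheel '0 0 -0.02 0 0 0; 0 0 -0.03 0 0 0;0 0.03 0 0 0 0;0 0.03 0 0 0 0;0 0 0 0 0 0;0 0 0 0 0 0'; python3 look.py s7
```

```text
t 15.0 unit xy mm [-7.84 -0.14] z 93.16 yaw 0.2293 zax [ 9.e-04 -3.e-04 -1.e+00] F [ 1.06 -0.82  2.94] w -0.002
t 15.3 unit xy mm [-7.82 -0.15] z 92.21 yaw 0.2293 zax [ 1.e-03 -2.e-04 -1.e+00] F [-0.39 -0.1   6.06] w 0.002
t 15.9 unit xy mm [ 7.02 -0.05] z 92.08 yaw 0.2293 zax [ 1.e-04 -1.e-04 -1.e+00] F [-1.8  -0.75  5.13] w 0.0
time: 16.5
tool_pos: [0.5892, -0.0446, 0.1409]
eef_rot: [-3.12, -0.357, 0.002]
wrist_force: [-0.0, -0.2, 0.2]
width: 0.001
```

View pics/s7.png

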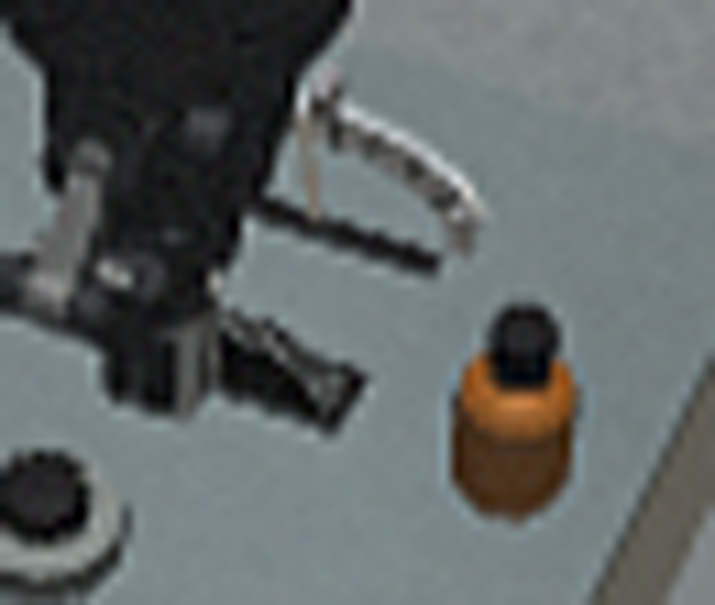

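```bash
python3 -m handwheel '-0.02 0.03 -0.01 0 0 0;-0.02 0.03 -0.01 0 0 0;-0.02 0.02 0 0 0 0;0 0 0 0 0 0;0 0 0 0 0 0'; python3 look.py s8;  python3 - <<'E'
import cv2
from h import *
c=viewer.read_camera("scene");a=c["color"][:,:,::-1]
cv2.imwrite("pics/s8b.png",cv2.resize(a[172:198,268:302],None,fx=22,fy=22,interpolation=cv2.INTER_CUBIC))
E
```

```text
time: 17.05
tool_pos: [0.5491, -0.1351, 0.1614]
eef_rot: [-3.12, -0.358, 0.001]
wrist_force: [-0.4, 1.0, -0.1]
width: 0.004
```

View pics/s8b.png

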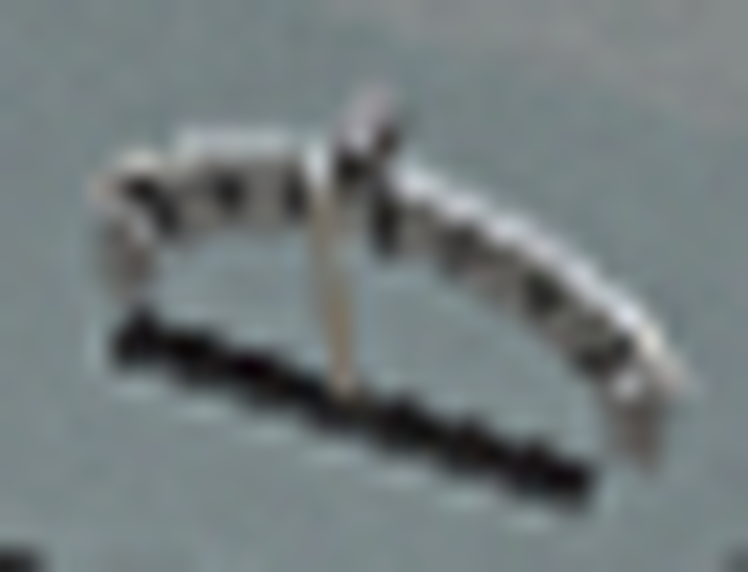

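```bash
python3 - <<'E'
from h import *
c=viewer.read_camera("scene")
z=lambda p:(np.array(p)+.5)/22-.5+(268,172)
za=66.6
for n,px,y in[("tip",(322,165),.05),("base",(345,385),.05),("tabfootc",(352,165),.0555),("tabtop centre",(368,103),.0555),("tab front bottom",(352,172),.0505),("tabtop front",(355,125),.0505)]:
    w=ray_plane(c,z(px),y);print(n,w.round(1),np.arctan2(w[0],w[2]-za).round(3))
# predicted images of tab box for angle guesses & needle tip
for ang in(.6,.65,.7,.75):
    t=ang-.75
    pts=[]
    for r,yy in((46,50),(14,50),(48,55.5),(57,55.5),(57,50.5),(48,50.5),(57,60.5)):
        pts.append([r*np.sin(t)/1e3,yy/1e3,(za+r*np.cos(t))/1e3])
    print(ang,((proj(c,W(P0,pts))-(268,172)+.5)*22-.5).round(0).tolist())
E
```

```text
tip [ -7.2  50.  117.8] -0.14
base [-2.7 50.  81.2] -0.182
tabfootc [ -5.5  55.5 113.3] -0.118
tabtop centre [ -4.   55.5 124.6] -0.068
tab front bottom [ -3.6  50.5 117.8] -0.07
tabtop front [ -3.5  50.5 125.8] -0.06
0.6 [[323.0, 199.0], [349.0, 391.0], [340.0, 156.0], [332.0, 101.0], [315.0, 129.0], [323.0, 184.0], [349.0, 73.0]]
0.65 [[341.0, 203.0], [355.0, 392.0], [358.0, 161.0], [354.0, 106.0], [337.0, 134.0], [341.0, 188.0], [371.0, 78.0]]
0.7 [[358.0, 208.0], [360.0, 394.0], [377.0, 166.0], [376.0, 112.0], [360.0, 140.0], [360.0, 194.0], [393.0, 85.0]]
0.75 [[376.0, 214.0], [365.0, 395.0], [395.0, 172.0], [399.0, 119.0], [382.0, 147.0], [379.0, 200.0], [415.0, 92.0]]
```

```bash
python3 -m handwheel '0.012 -0.035 0 0 0 0;0.013 -0.035 0 0 0 0;0.013 -0.035 0 0 0 0;0.013 -0.034 0 0 0 0;0 0 0 0 0 0;0 0 0 0 0 0; 0 0 0.02 0 0 0; 0 0 0.02 0 0 0;0 0 0.02 0 0 0;0 0 0.002 0 0 0;0 0 0 0 0 0;0 0 0 0 0 0'>/dev/null;python3 st.py
```

```text
t 18.4 unit xy mm [-1.55 -1.73] z 100.8 yaw 0.2287 zax [ 1.6e-03 -4.0e-04 -1.0e+00] F [ 0.78 -0.29 -0.12] w -0.001
```

```bash
python3 -m handwheel '0 -0.001 0.003 0 0 0; 0 0 0.002 0 0 0;0 0 0.002 0 0 0;0 0 0 0 0 0;0 0 0 0 0 0'>/dev/null;python3 st.py; python3 -m handwheel '0 0 0.0012 0 0 0;0 0 0 0 0 0;0 0 0 0 0 0'>/dev/null;python3 st.py
```

```text
t 18.9 unit xy mm [-1.87 -0.06] z 93.16 yaw 0.2294 zax [ 8.e-04 -2.e-04 -1.e+00] F [-0.1   0.1   3.05] w 0.001
t 19.2 unit xy mm [-1.81 -0.08] z 92.1 yaw 0.2293 zax [ 9.e-04 -2.e-04 -1.e+00] F [-0.1  -0.19  5.72] w 0.004
```

```bash
python3 -m handwheel '0.001 0 0 0 0 0;0.0012 0 0 0 0 0;0 0 0 0 0 0;0 0 0 0 0 0'>/dev/null;python3 st.py; python3 -m handwheel '0 0 -0.02 0 0 0; 0 0 -0.03 0 0 0;0 0.03 -0.01 0 0 0;-0.01 0.03 -0.01 0 0 0;-0.02 0.04 0 0 0 0;-0.02 0.04 0 0 0 0;0 0 0 0 0 0;0 0 0 0 0 0';python3 - <<'E'
import cv2
from h import *
c=viewer.read_camera("scene");a=c["color"][:,:,::-1]
cv2.imwrite("pics/s9b.png",cv2.resize(a[172:198,268:302],None,fx=22,fy=22,interpolation=cv2.INTER_CUBIC))
cv2.imwrite("pics/s9.png",cv2.resize(a[150:260,200:350],None,fx=5,fy=5,interpolation=cv2.INTER_CUBIC))
E
```

```text
t 19.6 unit xy mm [ 0.06 -0.05] z 91.97 yaw 0.2294 zax [ 1.e-04 -2.e-04 -1.e+00] F [-1.24  0.08  6.26] w 0.003
time: 20.4
tool_pos: [0.5521, -0.1359, 0.161]
eef_rot: [-3.121, -0.355, 0.001]
wrist_force: [0.1, 0.7, -0.2]
width: -0.004
```

View pics/s9b.png

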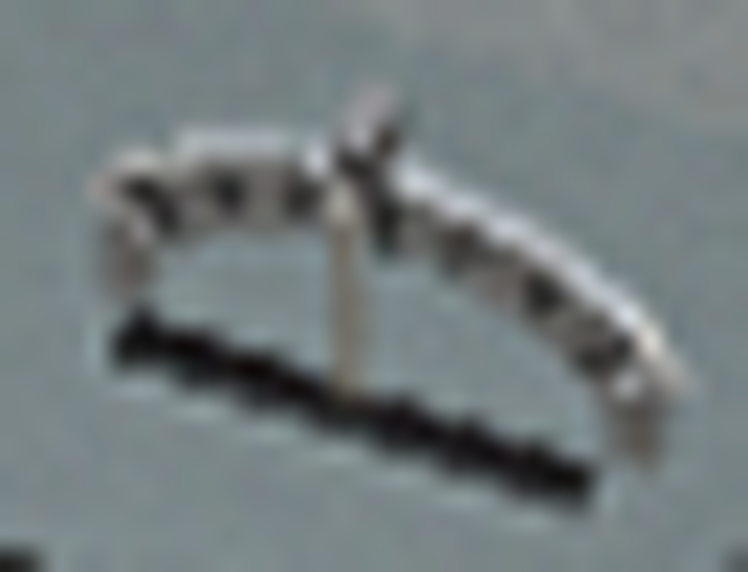

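View pics/s9.png

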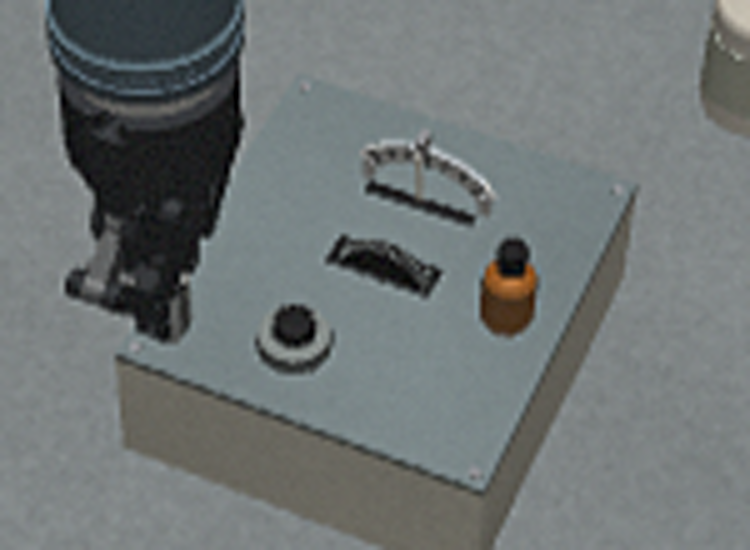

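```bash
python3 st.py; python3 -c "
from workcell import ticket
print(ticket.job_done())"
```

```text
t 20.45 unit xy mm [ -50.36 -139.55] z 161.01 yaw 0.2284 zax [-7.e-04  9.e-04 -1.e+00] F [ 0.08 -0.58 -0.26] w -0.002
the job is handed in; nothing more can be done
None
```

The job is handed in at 20.5 s. `job_done` gives no verdict, so everything below rests on my own measurements.

**Wheel down:** I rolled it to its end stop in three light strokes, with a highest reading of about 6 N. The last two strokes met about 3 N of resistance along the slot, and the camera showed the needle about 0.70 to 0.78 rad before upright, where 0.75 is the stop.

**Power button:** I pressed it fully in and let it go with the wheel still down. It met a hard stop at a tool height of 95.7 mm, where I had expected 92 mm. Going by the spring force as I backed off, the button's top sits about 4 mm higher in the robot's height readings than I expected. I take the hard stop to be full travel, since the full-travel force is only about 5 N. The reading peaked at about 26 N there, well under the limits.

**Wheel up:** I rolled it up 15 mm, checked the needle, then added about 2 mm. In the last picture I read the needle at about 0.65 rad and the tab at about 0.68 rad. That is a gap of about 0.03 rad against the allowed 0.12, with perhaps 0.02 to 0.03 rad of reading error.

**Last checks:** The picture shows the button out, and the tab and oil bottle where they started. The arm was clear with almost no force on it. I did not check the slide box, dishes, beaker or reagent bottle again, but the arm never went near them at low height.

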